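One turn of the display wheel

ROBOT

A 6-joint arm with a two-finger parallel gripper is mounted at the origin on the work surface. World frame = base frame: x ahead of the robot, y to its left, z up, the work surface at z = 0. Lengths are in m, angles in degrees, forces in N, time in s.
With the tool pointing down it reaches from about 0.425 to 0.95 m from the base axis. Payload 3.5 kg.
Tool frame: the origin (TCP) lies midway between the tips of the shut fingers; the grasp point (between the pads) lies 19 mm behind it; z points along the fingers, y is the direction in which the jaws open and shut (so a half turn about z gives the same grasp; the last joint's range is limited). The gripper opens to 85 mm and grips with 20 to 120 N. Pads are 22 mm wide; open, the fingers measure 114 mm over their backs; the gripper's body (76 mm by 85 mm) begins 54 mm behind the grasp point. The pads swing forward as they close: fully open they stand 13 mm farther back than shut.
Start: joints at [55.176, 16.404, 90.338, -0, 73.258, -8.594], TCP at [0.298, 0.605, 0.231] pointing down, gripper open.
Joint ranges: [-158.93, 158.93], [-51.34, 127.21], [12.03, 142.37], [-87.48, 267.48], [13.55, 161.25], [-162.69, 162.69]. Speed limits (degrees/s): [159.86, 159.86, 180, 180, 180, 180].

INTERFACE

Orientations are given as a 3x3 rotation matrix whose columns are the frame's x, y, z axes.
In Python, from rig import arm gives the robot as it stands. Calls block until the motion is done:
- arm.movep(position, orientation): joint-space move of the TCP to a pose.
- arm.movel(position, orientation=None, v=0.15, stop_force=None): straight line of the TCP; orientation=None keeps the orientation; v is the mean speed in m/s. With stop_force (N) it stops when the force on the tool has changed by that much, and returns True; else False.
- arm.move_joints(angles): joint-space move.
- arm.command_gripper(opening): finger opening in m; the grip force is fixed at half the most; returns when the fingers have stopped.
- arm.wait(seconds).
- arm.ik(position, orientation): joint angles nearest the present ones, or None.
- arm.capture(name): name is "side" or "top"; returns a dict with "frame" (420x560x3 uint8, blue, green, red), "fov_y" (degrees; the focal length in pixels is half the picture's height over the tangent of half this angle, whatever the lens; pixels are square), "cx", "cy" (the principal point, pixels), "D" ([k1, k2, p1, p2, k3] as OpenCV has them; the pictures are not rectified), "R" (3x3) and "t" (3): a world point X has camera coordinates R X + t. Camera axes: x right, y down, z forward; pixel columns grow to the right and rows downward; lengths in m; the calibration is good to about 2 mm. A picture is of the moment at which its call begins. There is no depth.
A pose or a line that the arm cannot do raises arm.PlanningError and nothing moves.
- arm.job_done(): hands the job in, once; it reports no verdict.
Trained networks look in a picture, given as the dict that the camera call returned (one of the last four; its "shot" number tells which), for a name from the list of things; names that differ only in an ending like _2 or _b are one class to them, and where a whole thing is asked for, a point or a joint stands for the part that bears it (a point fixed in the world has none). Each returns a list of dicts, best first, with "score" (0 to 1); they miss things now and then, are a little off and sometimes report something else, mostly with a low value. They report only what shows in the picture. A call takes as long as a camera call. They do not tell look-alikes from the thing itself.
- arm.search_frame(picture, label): "at" ([x, y, z] in m, in the coordinates of the camera as it stood for that picture, good to about 4 mm: the middle of the surface that is visible of it).
- arm.regions_of(picture, label): "mask" (420x560 bool, what is visible of it).
Readings, each from a call of its own:
- arm.get_time_s(): time.
- arm.get_qpos(): joint angles.
- arm.get_joint_velocities(): joint speeds.
- arm.get_tau(): joint torques, N m.
- arm.get_position(): TCP position.
- arm.get_tcp_rot(): TCP orientation.
- arm.get_ft_force(): force on the tool from outside, world axes, zero at the start.
- arm.get_torque(): the same for the moment, N m.
- arm.get_width(): finger opening in m.
Only numpy, scipy, OpenCV 4.12 (cv2) and the standard library are available. Lean on these libraries where they do the work, as an engineer would, in place of code of your own. Each camera call takes 0.05 s, during which the arm holds its last target.

TASK

Show the customers the next pitcher: push the pink handle of the hand wheel round clockwise (seen from above) through exactly one full turn, so that the handle stops back over its pink-tipped pointer and the peg rack, which the wheel drives, has moved on by a quarter turn. Push the handle gently with the fingertips or the outside of the fingers, without gripping it, then take the hand away; do not touch the rack, and leave the toys and pottery standing where they are.

Things in the scene. Friction and masses are not known exactly. Their poses are not given: they have to be found in the camera images.
- wheel_base: dark wooden pedestal of the hand wheel, fixed to the shelf, 110 mm across at the foot, 40 mm across above it; origin on the wheel's upright axis, at the shelf surface. A white pointer strip with a pink tip lies on the shelf along its +x axis, out to 126 mm from the axis and 6 mm high. Its place and yaw vary over the whole circle.
- wheel (a joint): turning angle of the hand wheel in rad: 0 at the start (handle over the pointer), growing as it turns clockwise seen from above, 6.283 after one full turn. It stays where it is left (stiff: about 0.2 N m, some 3 N at the handle), has a stop at -0.15, and no stop or click at one turn.
- wheel_hub (a point): centre of the turquoise hand wheel, on its upright axis 70 mm above the shelf. The wheel is level, 166 mm over its rim (rim bar 16 mm thick on a 75 mm radius), with a brass hub (40 mm across, top 83 mm above the shelf) and three spokes, one of them pink
- handle_mid (a point): the wheel's upright pink handle, a fixed round peg 24 mm in diameter standing on the rim at the end of the pink spoke, rising to 140 mm above the shelf, clear above the rim (top 78 mm). This point lies on its centreline 110 mm above the shelf, half-way up its free length, and circles the wheel's axis at a radius of 75 mm
- rack (a joint): turning angle of the peg rack in rad: 0 at the start, always a quarter of the wheel's angle (a belt under the shelf joins them), clockwise seen from above; 1.571 when the next pitcher is in front
- rack_base: dark wooden foot of the turning peg rack, 150 mm across, fixed to the shelf; origin at the centre of its underside. Its pink-tipped white strip points (+x axis) to the customers. The rack on it is 270 mm tall and, with the four glazed mini-pitchers on its angled pegs, about 250 mm across. Not to be touched.
- yellow_pitcher (a point): middle of the yellow pitcher on the rack, the next one to come to the front (the cobalt-blue one is there at the start); 85 mm from the rack's axis
- lion: loose bright yellow clay lion, 110 x 60 x 90 mm, origin under its middle; leave alone
- ocarina: loose sea-green fish-shaped clay ocarina, 130 x 52 x 65 mm, origin under its middle; leave alone
- truck: loose painted wooden toy truck, 132 x 74 x 68 mm, origin under its middle; leave alone
- pitcher: loose turquoise mini-pitcher standing on the shelf, 49 mm across and 61 mm tall, with a handle; origin under its middle; leave alone
- bowl: loose terracotta bowl, 100 mm across and 40 mm tall, origin under its middle; leave alone
- bell: loose pink clay bell, 52 mm across and 62 mm tall, origin under its middle; leave alone
Mind the look-alikes: they are no part of the job. Leave any blue look-alike of the wheel_base alone.

How it is judged (in metres and radians):
On the way, in this order (a step that is already met when the one before it is completed fails the run):
1. the handle is being pushed by the fingers about half-way round (value of joint wheel between 2 and 4.4 rad and contact force between the fingers and wheel_c0 above 0.3 N), for 0.05 s.
2. the handle is pushed home to its pointer (value of joint wheel between 6.123 and 6.443 rad), for 0.2 s.
At the end, for the whole second after the job is handed in: The wheel stands still at one full turn clockwise (6.283 rad within 0.16 rad, 12 mm at the handle), the rack a quarter turn on (within 0.05 rad), the handle is let go, and every toy and pot stands upright within 15 mm of its start (all of step 2 and velocity of joint wheel between -0.05 and 0.05 rad/s and value of joint rack between 1.52 and 1.622 rad and distance of each of lion, ocarina, truck, pitcher, bowl, bell from where it was at the start of the episode below 0.015 m and angle between each of lion, ocarina, truck, pitcher, bowl, bell's own z axis and vertical below 0.15 rad); the robot touches nothing.
It fails at once if the wheel is pushed well past one turn (by more than 0.6 rad) (value of joint wheel above 6.88 rad).
It fails at once if the handle or wheel is gripped or shoved hard (over 20 N) (contact force between the fingers and wheel above 20 N).
It fails at once if the rack is touched (contact force between any of the fingers, the arm and rack above 0.5 N).
It fails at once if a toy or pot is shifted by more than 15 mm, knocked over or lifted (distance of any of lion, ocarina, truck, pitcher, bowl, bell from where it was at the start of the episode above 0.015 m or angle between any of lion, ocarina, truck, pitcher, bowl, bell's own z axis and vertical above 0.3 rad).
It also fails if it takes over 72 s, if anything falls off the work surface, if the arm or the gripper's body presses on something with over 40 N, if the wrist force passes 120 N, or if a joint passes its speed limit or range.

## Working session

There is one attempt and no reset: what is moved stays moved. The work goes in short steps, each a Python script; the robot and the scene stay as the last script left them, time stands still between calls to the robot, and variables do not carry over. Pictures are saved under pics/ and viewed, and the job is handed in when it is done.

```bash
ls; mkdir -p pics; python3 - <<'E'
from rig import arm
import cv2,numpy as np
for n in ["side","top"]:
    c=arm.capture(n); cv2.imwrite(f"pics/{n}0.png",c["frame"]); print(n,c["fov_y"],c["cx"],c["cy"],c["D"],np.array(c["R"]).round(3).tolist(),c["t"])
    for l in ["wheel_base","wheel_hub","handle_mid","rack_base","rack","yellow_pitcher","lion","ocarina","truck","pitcher","bowl","bell"]:
        r=arm.search_frame(c,l)
        R=np.array(c["R"]);t=np.array(c["t"])
        print(l,[(round(d["score"],2),(R.T@(np.array(d["at"])-t)).round(3).tolist()) for d in r[:4]])
print(arm.get_time_s())
E
```

```text
pics
side 51.580752426215774 281.9277056924117 204.10638371337308 [0.01528799 0.         0.         0.         0.        ] [[0.926, -0.378, -0.007], [-0.202, -0.478, -0.855], [0.319, 0.793, -0.519]] [-0.49492478  0.21211997  1.13428531]
wheel_base [(0.94, [0.565, 0.127, 0.071]), (0.58, [0.32, 0.094, 0.076]), (0.55, [0.517, -0.118, 0.074])]
wheel_hub [(0.91, [0.521, -0.107, 0.078]), (0.71, [0.571, 0.151, 0.077]), (0.71, [0.325, 0.114, 0.072])]
handle_mid [(0.87, [0.519, -0.105, 0.076]), (0.66, [0.571, 0.143, 0.076]), (0.57, [0.325, 0.112, 0.075])]
rack_base [(0.88, [0.65, -0.418, 0.167])]
rack [(0.84, [0.657, -0.419, 0.186]), (0.2, [0.348, 0.435, 0.024])]
yellow_pitcher [(0.81, [0.656, -0.419, 0.184])]
lion [(0.74, [0.525, 0.398, 0.048]), (0.52, [0.567, 0.124, 0.069])]
ocarina [(0.54, [0.788, -0.017, 0.037]), (0.28, [0.652, -0.416, 0.163]), (0.22, [0.385, -0.259, 0.039])]
truck [(0.76, [0.749, 0.248, 0.04]), (0.58, [0.571, 0.147, 0.077])]
pitcher [(0.55, [0.384, -0.26, 0.038]), (0.37, [0.79, -0.019, 0.04])]
bowl [(0.78, [0.758, -0.21, 0.033]), (0.7, [0.657, -0.418, 0.18])]
bell []
top
[... 315 characters left out ...]
, 0.076])]
wheel_hub [(0.93, [0.323, 0.118, 0.074]), (0.79, [0.573, 0.146, 0.078]), (0.63, [0.52, -0.103, 0.076]), (0.61, [0.356, 0.44, 0.038])]
handle_mid [(0.83, [0.526, -0.101, 0.08]), (0.6, [0.324, 0.118, 0.075]), (0.56, [0.572, 0.147, 0.076])]
rack_base [(0.76, [0.656, -0.398, 0.185])]
rack [(0.98, [0.66, -0.399, 0.19]), (0.56, [0.571, 0.14, 0.076])]
yellow_pitcher [(0.78, [0.653, -0.396, 0.193])]
lion [(0.7, [0.519, 0.403, 0.057])]
ocarina [(0.73, [0.735, 0.269, 0.029]), (0.61, [0.791, 0.003, 0.043])]
truck [(0.71, [0.734, 0.266, 0.031])]
pitcher [(0.72, [0.389, -0.246, 0.06])]
bowl [(0.89, [0.77, -0.187, 0.019]), (0.63, [0.657, -0.399, 0.193])]
bell [(0.73, [0.355, 0.439, 0.035])]
1.3
```

View pics/side0.png

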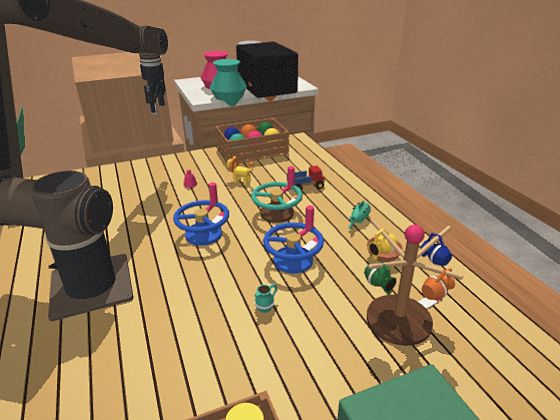

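View pics/top0.png

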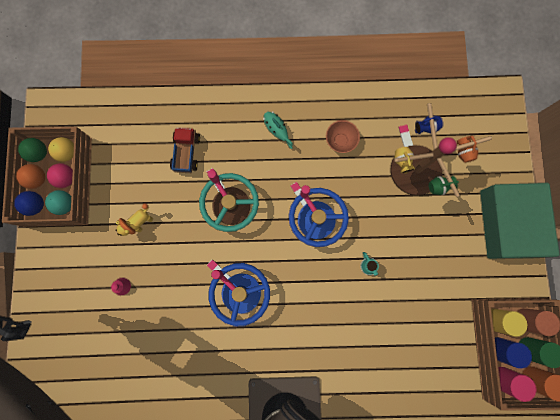

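The side and top views show the turquoise target wheel: hub at about (228,202) and handle top at about (211,174) in the top view. The two other wheels are the blue look-alikes. I'll measure hub and handle from zoomed crops.

```bash
python3 - <<'E'
import cv2
a=cv2.imread("pics/side0.png")[155:225,240:320]; b=cv2.imread("pics/top0.png")[160:240,190:270]
cv2.imwrite("pics/side_z.png",cv2.resize(a,None,fx=7,fy=7,interpolation=cv2.INTER_CUBIC))
cv2.imwrite("pics/top_z.png",cv2.resize(b,None,fx=7,fy=7,interpolation=cv2.INTER_CUBIC))
E
```

```text
(no output)
```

View pics/side_z.png

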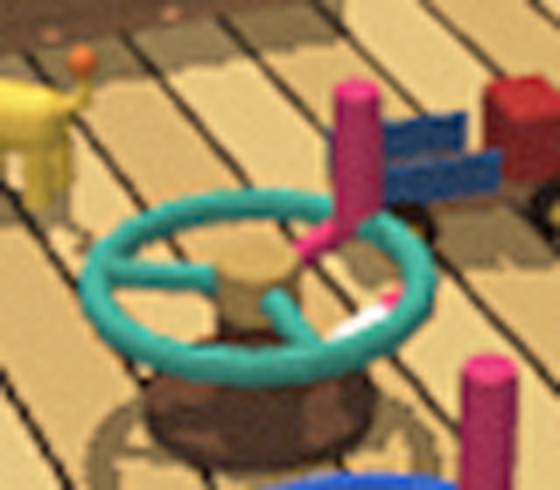

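View pics/top_z.png

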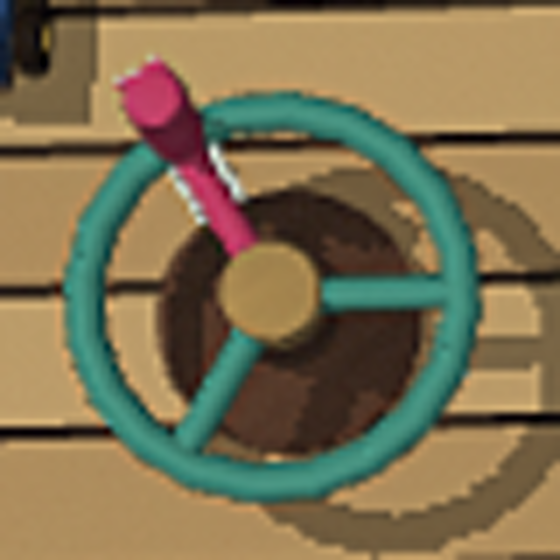

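```bash
cat > h.py <<'E'
import numpy as np,cv2
def cal(c):
    f=c["frame"].shape[0]/2/np.tan(np.radians(c["fov_y"]/2))
    return np.array([[f,0,c["cx"]],[0,f,c["cy"]],[0,0,1]]),np.array(c["D"],float),np.array(c["R"]),np.array(c["t"])
def ray(c,p):
    K,D,R,t=cal(c); q=cv2.undistortPoints(np.array([[p]],float),K,D)[0,0]
    return -R.T@t, R.T@np.array([q[0],q[1],1])
def atz(c,p,z):
    o,d=ray(c,p); return o+d*(z-o[2])/d[2]
def tri(c1,p1,c2,p2):
    A=[];b=[]
    for c,p in((c1,p1),(c2,p2)):
        o,d=ray(c,p); d=d/np.linalg.norm(d); P=np.eye(3)-np.outer(d,d); A.append(P); b.append(P@o)
    x,r,_,_=np.linalg.lstsq(np.vstack(A),np.hstack(b),rcond=None); return x,np.sqrt(r)
def proj(c,X):
    K,D,R,t=cal(c); return cv2.projectPoints(np.atleast_2d(X).astype(float),cv2.Rodrigues(R)[0],t,K,D)[0][:,0]
E
python3 - <<'E'
from rig import arm
from h import *
s=arm.capture("side");t=arm.capture("top")
us=lambda p,o:(np.array(p)+.5)/7-.5+np.array(o)
S=lambda *p:us(p,(240,155)); T=lambda *p:us(p,(190,160))
print("hubtop",tri(s,S(258,257),t,T(270,289)),atz(t,T(270,289),.083),atz(s,S(258,257),.083))
print("handle",tri(s,S(357,92),t,T(155,95)),atz(t,T(155,95),.14),atz(s,S(357,92),.14))
print("rimc",atz(t,T(273,297),.07))
# fit rim from mask
for c,n in((t,"top"),(s,"side")):
    for d in arm.regions_of(c,"wheel_hub")[:4]:
        m=d["mask"]; hsv=cv2.cvtColor(c["frame"],cv2.COLOR_BGR2HSV)
        q=m&(hsv[...,0]>75)&(hsv[...,0]<98)&(hsv[...,1]>90)
        if q.sum()<200: continue
        k=np.argwhere(q)[:,::-1]
        P=np.array([atz(c,p,.07)[:2] for p in k])
        h=cv2.convexHull(P.astype(np.float32))[:,0].astype(float)
        A=np.c_[2*h,np.ones(len(h))]; x=np.linalg.lstsq(A,(h**2).sum(1),rcond=None)[0]
        print(n,d["score"],q.sum(),x[:2],np.sqrt(x[2]+x[0]**2+x[1]**2))
E
```

```text
hubtop (array([0.57271684, 0.13832406, 0.08329052]), array([4.63787405e-05])) [0.57280047 0.13834706 0.083     ] [0.57286729 0.13880357 0.083     ]
handle (array([0.6379612 , 0.1750464 , 0.13742855]), array([0.00104237])) [0.63805412 0.17446615 0.14      ] [0.6351271  0.17027543 0.14      ]
rimc [0.57186535 0.13861905 0.07      ]
top 0.67 973 [0.57287891 0.13874708] 0.08125305288557151
side 0.88 472 [0.57107348 0.13728316] 0.08292464135697586
```

```bash
cat >> h.py <<'E'
C=np.array([0.5725,0.1385]); PHI0=np.radians(29.5); RAD=.075
def pose(th,d,z,sg,lead=0.):
    """th wheel angle clockwise (rad), d = TCP lag behind handle centre along tangent"""
    ph=PHI0-th; r=np.array([np.cos(ph),np.sin(ph)]); t=np.array([np.sin(ph),-np.cos(ph)])
    p=C+RAD*r-d*t
    y=sg*np.array([t[0],t[1],0]); zz=np.array([0,0,-1.]); x=np.cross(y,zz)
    return np.array([p[0],p[1],z]),np.c_[x,y,zz]
E
python3 - <<'E'
from rig import arm
from h import *
for sg in(1,-1):
  for z in(.1,.2):
    print(sg,z,[(a,None if (q:=arm.ik(*pose(np.radians(a),.03,z,sg))) is None else int(q[5])) for a in range(-10,375,20)])
E
```

```text
1 0.1 [(-10, 60), (10, 78), (30, 96), (50, 113), (70, 131), (90, 149), (110, None), (130, None), (150, -153), (170, -133), (190, -111), (210, -88), (230, -65), (250, -42), (270, -19), (290, 1), (310, 22), (330, 41), (350, 60), (370, 78)]
1 0.2 [(-10, 60), (10, 78), (30, 96), (50, 113), (70, 131), (90, 149), (110, None), (130, None), (150, -153), (170, -133), (190, -111), (210, -88), (230, -65), (250, -42), (270, -19), (290, 1), (310, 22), (330, 41), (350, 60), (370, 78)]
-1 0.1 [(-10, -119), (10, -101), (30, -83), (50, -66), (70, -48), (90, -30), (110, -12), (130, 6), (150, 26), (170, 46), (190, 68), (210, 91), (230, 114), (250, 137), (270, 160), (290, None), (310, -157), (330, -138), (350, -119), (370, -101)]
-1 0.2 [(-10, -119), (10, -101), (30, -83), (50, -66), (70, -48), (90, -30), (110, -12), (130, 6), (150, 26), (170, 46), (190, 68), (210, 91), (230, 114), (250, 137), (270, 160), (290, None), (310, -157), (330, -138), (350, -119), (370, -101)]
```

```bash
python3 - <<'E'
from rig import arm
from h import *
arm.command_gripper(0.0); print("w",arm.get_width())
arm.movep(*pose(0,.05,.22,-1)); print(arm.get_position(),arm.get_time_s())
arm.movel(pose(0,.05,.098,-1)[0],v=.1,stop_force=4)
print(arm.get_position(),arm.get_ft_force())
hit=arm.movel(pose(0,.018,.098,-1)[0],v=.015,stop_force=1.2)
p=np.array(arm.get_position()); print(hit,p,arm.get_ft_force(),arm.get_time_s())
q=pose(0,0,.098,-1)[0]; print("d",np.linalg.norm((p-q)[:2]))
for n in("top","side"): cv2.imwrite(f"pics/{n}1.png",cv2.resize(arm.capture(n)["frame"][120:260,150:370],None,fx=3.5,fy=3.5,interpolation=cv2.INTER_CUBIC))
E
```

```text
w 0.00015007297787708127
[0.61291493 0.2196251  0.22007043] 4.075
[0.61385269 0.21908381 0.09909006] [ 0.59597816 -1.00064169 -0.22209397]
True [0.62142165 0.20429767 0.0978243 ] [-0.18786399  0.72505172  2.70324664] 6.6333
d 0.03317720915966247
```

View pics/top1.png

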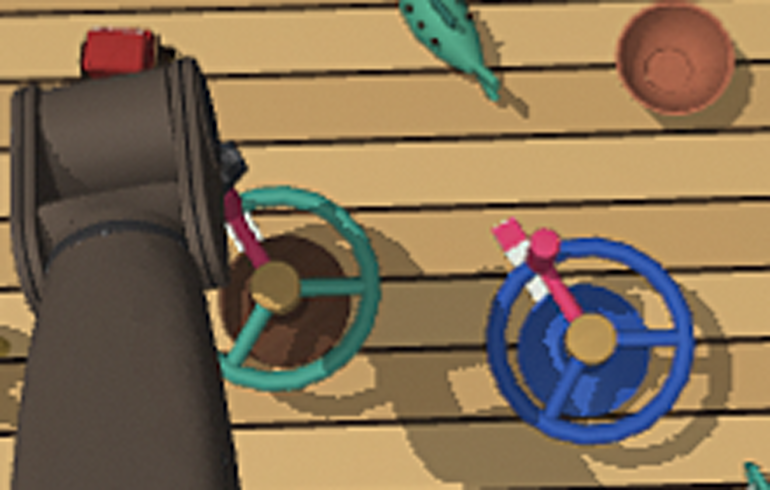

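View pics/side1.png

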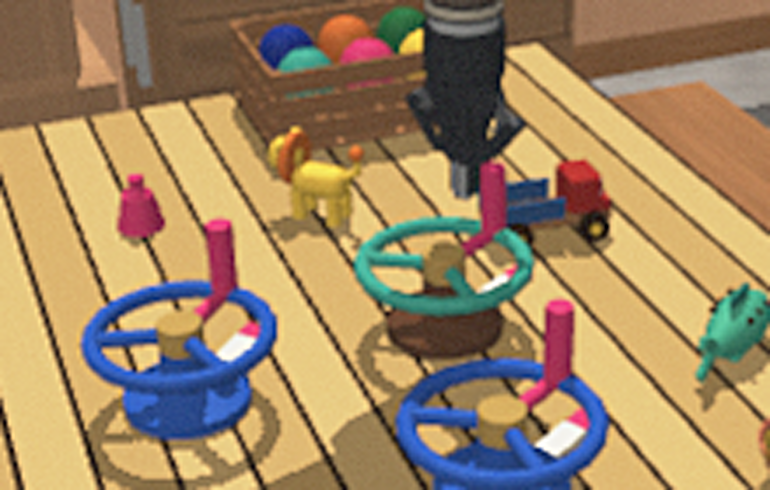

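The side view shows the fingers just behind the handle, around crop pixel (465,190). The finger knuckles (around (420,110) to (520,130)) sit only just above the handle top, so I'll back off, raise the tool and touch again.

```bash
python3 - <<'E'
from rig import arm
from h import *
arm.movel(pose(0,.042,.098,-1)[0],v=.05)
arm.movel(pose(0,.042,.113,-1)[0],v=.05)
arm.wait(.3); print(arm.get_ft_force())
for d in np.arange(.038,.019,-.002):
    arm.movel(pose(0,d,.113,-1)[0],v=.02); arm.wait(.15)
    p=np.array(arm.get_position());f=np.array(arm.get_ft_force()); print(round(d,3),p.round(4),f.round(2))
    y=pose(0,0,0,-1)[1][:,1]
    if abs(f@y)>1.8: break
print(arm.get_time_s())
for n in("side",): cv2.imwrite(f"pics/{n}2.png",cv2.resize(arm.capture(n)["frame"][130:230,220:340],None,fx=6,fy=6,interpolation=cv2.INTER_CUBIC))
E
```

```text
[-0.16429174  0.00666271  0.16532644]
0.038 [0.619  0.2085 0.113 ] [-0.29 -0.4   0.04]
0.036 [0.6201 0.2068 0.113 ] [ 1.12 -0.13  0.18]
0.034 [0.6211 0.205  0.113 ] [-0.32  1.01  0.1 ]
0.032 [0.622  0.2033 0.113 ] [-0.41  0.76 -0.29]
0.03 [0.623  0.2015 0.113 ] [ 0.38  0.81 -0.23]
0.028 [0.624  0.1998 0.113 ] [-0.21 -0.58  0.04]
0.026 [0.625 0.198 0.113] [ 0.27 -0.13 -0.18]
0.024 [0.6259 0.1966 0.113 ] [-0.22  2.29 -0.45]
11.1
```

View pics/side2.png

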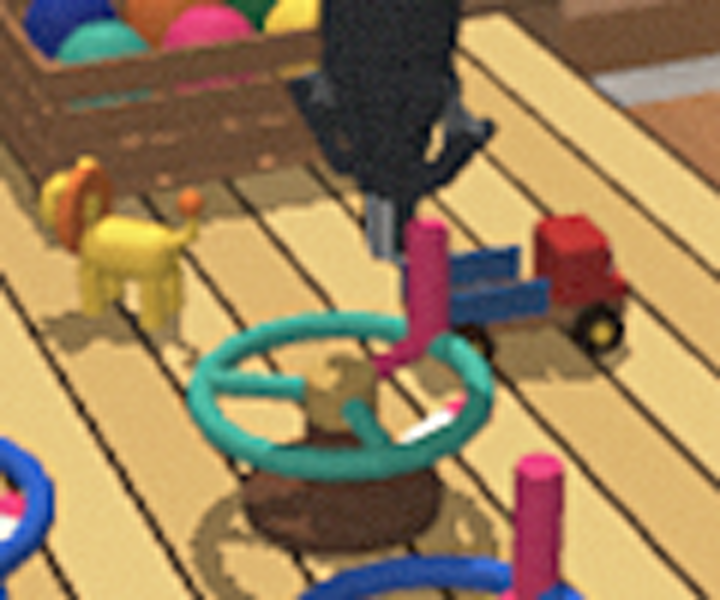

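Contact is at d≈24.5 mm, with about 2.3 N on the tool. Next I'll push to 30° and check, then carry on to about 180°.

```bash
python3 - <<'E'
from rig import arm
from h import *
import sys
for a in range(10,191,12):
    P,R=pose(np.radians(a),.0245,.113,-1)
    hit=arm.movel(P,R,v=.045,stop_force=11)
    print(a,hit,(np.array(arm.get_position())-P).round(4),np.array(arm.get_ft_force()).round(1))
    if hit: sys.exit()
print(arm.get_time_s())
for n in("side","top"): cv2.imwrite(f"pics/{n}3.png",cv2.resize(arm.capture(n)["frame"][130:250,180:340],None,fx=4.5,fy=4.5,interpolation=cv2.INTER_CUBIC))
E
```

```text
10 False [ 0.0001 -0.0005 -0.    ] [-1.1  0.2 -0.4]
22 False [-0.0001 -0.0002  0.    ] [ 0.2  1.1 -0.4]
34 False [-0.0001 -0.0001  0.    ] [-0.3 -0.4  0.4]
46 False [-0.     -0.0001  0.    ] [-0.5  0.6 -0.1]
58 False [-0.0001 -0.      0.    ] [-0.2  0.7 -0.3]
70 False [-0. -0.  0.] [-0.5  0.3 -0.4]
82 False [-0. -0.  0.] [ 0.1 -0.3  0.8]
94 False [-0.  0.  0.] [ 0.8 -0.1  0.8]
106 False [-0.0001  0.      0.    ] [ 0.   0.9 -0.1]
118 False [-0.     -0.      0.0001] [0.2 0.7 0.3]
130 False [ 0. -0.  0.] [0.5 0.4 0.6]
142 False [-0. -0.  0.] [1.3 0.3 0. ]
154 False [-0. -0.  0.] [ 0.1 -1.   0.5]
166 False [-0. -0. -0.] [ 1.4  0.1 -0.3]
178 False [-0.0001 -0.     -0.    ] [ 0.5 -0.8  1. ]
190 False [-0.0001  0.     -0.0001] [-0.2 -0.6  0.4]
19.3417
```

View pics/side3.png

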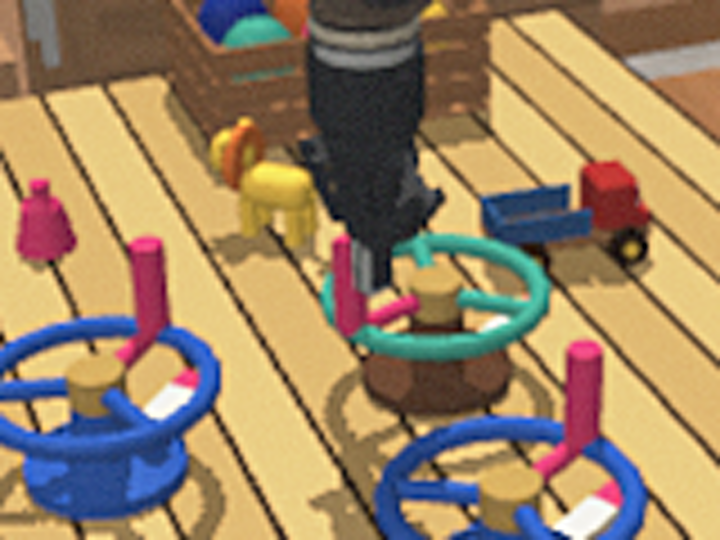

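View pics/top3.png

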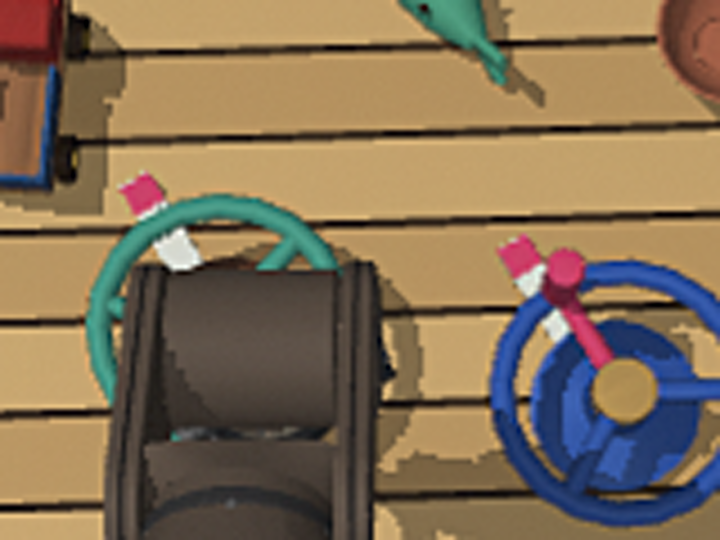

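The side view shows the handle at crop pixel (350,290), pushed to about 190°, with the toys undisturbed. In the top view the pointer tip is at (143,195). Next I'll check the pointer direction, swap the wrist by half a turn and carry on.

```bash
python3 - <<'E'
from rig import arm
from h import *
import sys
c=arm.capture("top")
u=(np.array([143,195])+.5)/4.5-.5+[180,130]; x=atz(c,u,.006)[:2]-C
print("pointer",x,np.linalg.norm(x),np.degrees(np.arctan2(x[1],x[0])))
th=np.radians(190)
arm.movel(pose(th,.045,.113,-1)[0],v=.08)
arm.movel(pose(th,.045,.2,-1)[0],v=.15)
arm.movep(*pose(th,.045,.2,1))
arm.movel(pose(th,.045,.113,1)[0],v=.1,stop_force=8)
for a in [190]+list(range(202,340,12))+[340]:
    P,R=pose(np.radians(a),.0245,.113,1)
    hit=arm.movel(P,R,v=.045,stop_force=11)
    if hit: print(a,"hit",arm.get_ft_force()); sys.exit()
print(arm.get_position()-P,arm.get_ft_force(),arm.get_time_s())
for n in("side","top"): cv2.imwrite(f"pics/{n}4.png",cv2.resize(arm.capture(n)["frame"][130:250,180:340],None,fx=4.5,fy=4.5,interpolation=cv2.INTER_CUBIC))
E
```

```text
pointer [0.09900445 0.05661732] 0.11404999832698397 29.76379168512422
[ 9.53084286e-05 -9.84371192e-05  8.58200405e-05] [-0.28359827 -0.54439759 -0.63065229] 31.4417
```

View pics/side4.png

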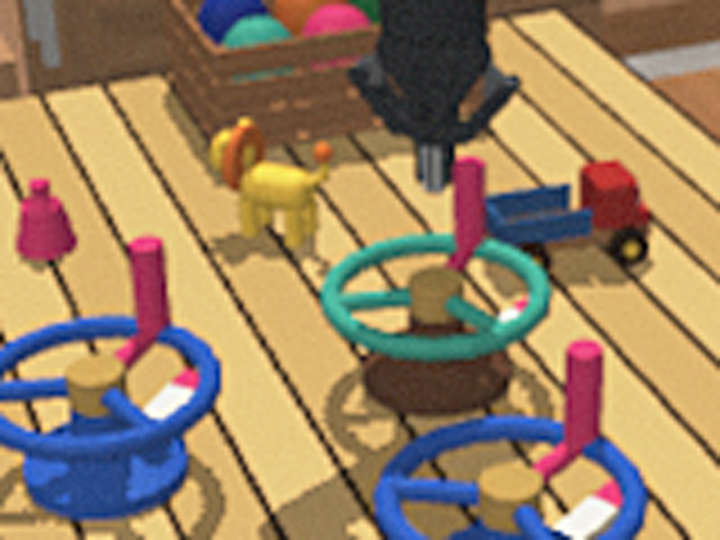

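View pics/top4.png

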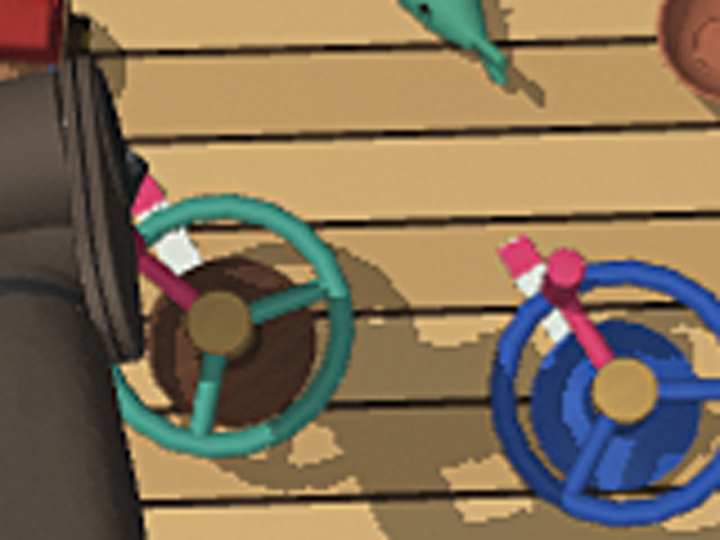

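The pointer tip measures 29.8°, which agrees with PHI0 = 29.5°. The pink spoke in the top view is now about 20° short of it. I'll push the last part, hold, then back off and look.

```bash
python3 - <<'E'
from rig import arm
from h import *
for a in (350,360):
    P,R=pose(np.radians(a),.0245,.113,1)
    print(arm.movel(P,R,v=.03,stop_force=11))
arm.wait(.4)
print(arm.get_position()-P,arm.get_ft_force())
th=2*np.pi
arm.movel(pose(th,.05,.113,1)[0],v=.06)
arm.movel(pose(th,.05,.25,1)[0],v=.15)
P=pose(th,.05,.25,1)[0]+[-.13,.22,.0]
arm.movel(P,v=.2)
print(arm.get_time_s())
for n in("side","top"):
    c=arm.capture(n);cv2.imwrite(f"pics/{n}5f.png",c["frame"]); cv2.imwrite(f"pics/{n}5.png",cv2.resize(c["frame"][155:225,240:320] if n=="side" else c["frame"][160:240,190:270],None,fx=7,fy=7,interpolation=cv2.INTER_CUBIC))
E
```

```text
False
False
[ 6.95629678e-05 -7.81303010e-05  7.81582694e-06] [-0.51051984  0.81744141  0.11812224]
36.225
```

View pics/side5.png

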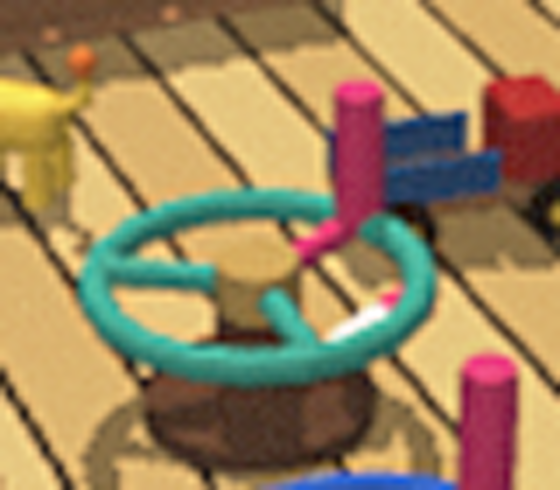

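View pics/top5.png

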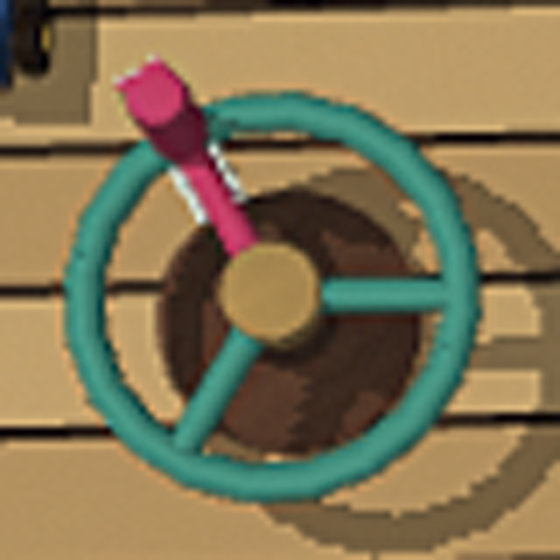

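View pics/side5f.png

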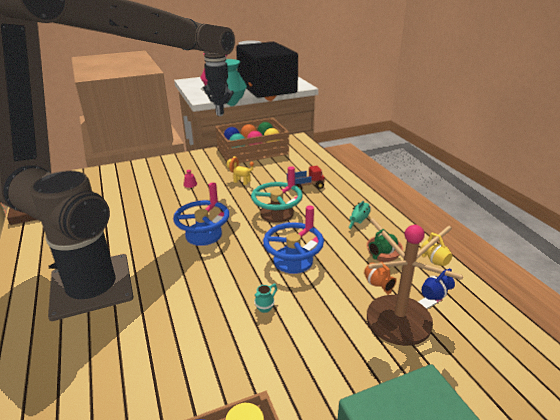

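View pics/top5f.png

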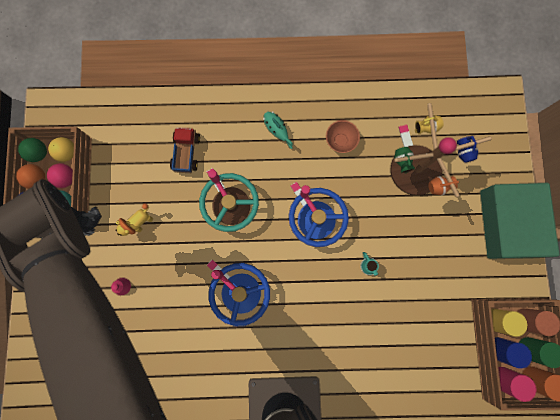

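The handle is back at its starting pixels (side (357,92), top (155,95)). On the rack, yellow now hangs where blue was (side about (438,254)), and nothing else has moved. I'm handing in.

```bash
python3 -c "
from rig import arm
arm.job_done()"
```

```text
the job is handed in; nothing more can be done
```

I pushed the turquoise wheel's pink handle clockwise through one full turn with the shut fingers. It took two pushes of about half a turn each, with the hand lifted and turned between them. Then I took the hand away and handed the job in, with the clock at about 36 s of the 72 s allowed.

**Last checks:**
- **Wheel:** in both views the handle is back at its starting pixels, to within about a pixel, and over its pointer. The pointer measured 29.8° against the 29.5° I used.
- **Rack:** the yellow pitcher now hangs where the blue one was.
- **Toys and pots:** they look unmoved in both pictures, and the hand is well clear of them. I judged this by eye and did not measure them again.
- **Forces:** no push reached the 11 N at which I had set the arm to stop.

**Disagreements:** my first touch on the handle stopped too early, about 9 mm short of the contact I found later. It was either force-sensor noise or the finger knuckles, which sat close to the handle top, so I repeated it 15 mm higher. The handle's position also differed by about 5 mm between the two camera views, so I used the rim, hub and pointer instead.

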